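# Check a pump shaft in a limit snap gauge

### The arm

A 7-joint arm with a two-finger parallel gripper is mounted at the origin on the work surface. World frame = base frame: x ahead of the robot, y to its left, z up, the work surface at z = 0. Lengths are in m, angles in degrees, forces in N, time in s.
With the tool pointing down it reaches from about 0.425 to 0.875 m from the base axis. Payload 4.7 kg.
Tool frame: the origin (TCP) lies midway between the tips of the shut fingers; the grasp point (between the pads) lies 19 mm behind it; z points along the fingers, y is the line along which they close (so a half turn about z gives the same grasp; the last joint's range is limited). The gripper opens to 87 mm and grips with 3 to 60 N. Pads are 19 mm wide; open, the fingers measure 117 mm over their backs; the gripper's body (75 mm by 190 mm) begins 51 mm behind the grasp point.
Start: joints at [-64.624, 18.392, -4.016, 83.108, 1.295, 78.541, -3.26], TCP at [0.27, 0.591, 0.223] pointing down, gripper open.
Joint ranges: [-163.93, 163.93], [-17.29, 119.83], [-79.2, 71.16], [3.27, 140.29], [-89.18, 269.18], [5.43, 117.66], [-154.24, 154.24]. Speed limits (degrees/s): [147.25, 147.25, 180, 180, 180, 180, 180].

### API

Orientations are given as [roll, pitch, yaw] about the fixed x, y, z axes, in that order (R = Rz(yaw) Ry(pitch) Rx(roll)).
In Python, from cell import env, viewer, boxes_of, masks_of gives the robot as it stands. The module is installed in compiled form; this text tells all that it offers.
- The arm moves only by the tool apply_moves, never from a script. Its argument "moves" is a list of rows, each a list of 7 numbers: the shift along the tool's x, y, z scaled (see below), then the turn, a rotation vector about the tool's x, y, z scaled (see below), then the opening, from 0 (shut) to 1 (fully open). A call has 1 to 20 rows; each row is the pose to reach, as a shift and turn from the pose commanded when the call began, along the tool's axes at that moment; what a row does not reach only later rows make up. The controller multiplies each number of a shift by 0.2 m and each number of a turn by 1.5 rad. A row lasts 1/10 s, in which the tool goes at most 50 mm and 8.59 degrees, less where a joint would pass 70% of its speed; a pose out of reach is approached as far as the arm can. A call with a number of a shift or a turn outside -1 to 1 is refused whole. A call with a gripper value outside its range is refused whole. The fingers move at their own pace and stop on an object; "grip_force" is the grip in N (left out, the last holds). Time passes only in rows, so rows that repeat a pose let the fingers close. It gives the time, the measured TCP pose, the force, the opening and the grip force at its end, in the units of the state.
- env.get_obs(): the state, without advancing time (a new reading comes with each control period).
- viewer.read_camera(name): name is "side" or "top" or "wrist"; returns the picture (384x512x3 uint8, red, green, blue); there is no depth.
- viewer.get_calibration(name): a dict with "fov_y" (degrees; the focal length in pixels is half the picture's height over the tangent of half this angle, whatever the lens; pixels are square), "cx", "cy" (the principal point, pixels), "position" and "orientation" of the camera in the world. Camera axes: x right, y up, looking along -z (the intrinsics and any distortion apply to the point x, -y, -z); pixel columns grow to the right and rows downward; lengths in m; the calibration is good to about 2 mm. A picture is of the moment at which its call begins: read the wrist's pose just before it. get_calibration takes no time and is no camera call; for the wrist camera it gives the pose at the moment of the call.
- env.sign_off(): hands the job in; it is judged then, once.
Trained networks look in the newest picture that a camera, given by its name, has taken for a name from the list of things; names that differ only in an ending like _2 or _b are one class to them, and where a whole thing is asked for, a point or a joint stands for the part that bears it (a point fixed in the world has none). Each returns a list of dicts, best first, with "conf" (0 to 1); they miss things now and then, are a little off and sometimes report something else, mostly with a low value. They report only what shows in the picture. A call takes as long as a camera call. They do not tell look-alikes from the thing itself.
- boxes_of(camera, target): "location" ([column, row] in pixels, amid what is visible of it).
- masks_of(camera, target): "pixels" (384x512 bool, what is visible of it) and "location" ([column, row] in pixels, amid what is visible of it).
The state is a dict: "time_s": time; "qpos": joint angles; "joint_velocities": joint speeds; "effort": joint torques, N m; "tool_pos": TCP position; "tool_rot": TCP orientation; "force": force on the tool from outside, world axes, zero at the start; "wrist_torque": the same for the moment, N m; "grip_width": finger opening in m; "grasp_force": force on a finger pad.
Only numpy, scipy, OpenCV 4.12 (cv2) and the standard library are available. Lean on these libraries where they do the work, as an engineer would, in place of code of your own. Each camera call takes 0.05 s, during which the arm holds its last target. There are 200 camera calls.

### The job

Take the pump shaft out of the steel V-blocks and check its journal in the snap gauge: slide it down in light touch with the fixed anvil, through the go gap, until the no-go button stops it, and press it there with about 6 newtons for a second, level within two degrees and never with more than 20 newtons. Then lift it out and lay it down, without dropping it, in the two white V-saddles of the blue tray; leave everything else on the bench where it is.

Things in the scene. Friction and masses are not known exactly. Their poses are not given: they have to be found in the camera images.
- shaft_center (a point): The steel pump shaft, loose, about 0.36 kg, lying level in the V-blocks: a plain round bar 20 mm in diameter and 150 mm long, with a thinner stub (12 mm diameter, 22 mm long, keyway) on its -x end. This point is on its axis, half-way along the 150 mm bar; x runs along the axis towards the plain end, z starts upwards.
- shaft_journal (a point): The journal to be gauged: a point on the shaft's axis 50 mm from shaft_center towards the plain end (25 mm short of that end). Same axes as shaft_center.
- stand: Grey bench stand (foot 110 x 90 x 16 mm) that holds the snap gauge, a green C-frame 16 mm thick along x and 76 mm wide along y, mouth up. Origin on the bench under the mouth; x: through the gap, along a shaft being gauged; y: across the gap, towards the anvil; z up. The frame is clamped with a lean of up to 0.12 rad to either side about an x line 40 mm above the bench. The lean is not measured.
- gauge_stop (a point): Axis of a 20 mm shaft that touches the anvil and is stopped by the no-go button, were the frame upright: 105 mm above the bench, axes as stand. With the lean it moves up to 8 mm along y, hardly in z. Anvil: one flat steel face 10 mm to +y, 14 mm wide (x), from 28 mm below to 44 mm above this point, 26 mm higher than the button side. Poses are 1 to 2 mm out; steel is stiff.
- gauge_go (a point): Middle of the go gap (21 mm wide in y) at its mouth, were the frame upright: 18 mm above gauge_stop; the lean moves it up to 10 mm along y. The upper (go) button's face, 12 mm wide along x, is 10.5 mm to -y and reaches from here 10 mm down. The lower (no-go) button leaves 17 mm to the anvil, its top edge 7 mm below gauge_stop. The arm behind them, 18 to 38 mm to -y, ends at this height.
- vblocks_seat (a point): Pair of steel V-blocks on a grey plate 150 x 86 x 10 mm, fixed, where the shaft lies at the start. Each block is 22 mm thick, centred 48 mm either side of this point along x, 47 mm wide, tops at the height of this point. This point, 55 mm above the bench, lies on the axis of a shaft resting in them; x runs along the Vs, z up.
- tray_seat (a point): Blue plastic tray 230 x 120 mm with walls 24 mm high, fixed, holding two white V-saddles for a checked shaft. Each saddle is 12 mm thick, centred 45 mm either side of this point along x, 47 mm wide, tops at the height of this point, the 90 degree V 28 mm wide at the top. This point, 55 mm above the bench, lies on the axis of a 20 mm shaft resting in both; x runs along the Vs, z up.
- bottle_center (a point): Bystander: round reagent bottle, 64 mm diameter, 150 mm high, standing; point at half its height, z up.
- jar_center (a point): Bystander: small round jar, 48 mm diameter, 75 mm high, standing; point at half its height, z up.
- screwdriver: Bystander: black-handled screwdriver 170 mm long lying on the bench beyond the gauge; origin on its underside at its middle, x along it towards the blade.
There are look-alikes about, which are no part of the job. Leave any pink or turquoise look-alike of the part that bears shaft_center alone.

How it is judged (in metres and radians):
On the way, in this order (a step that is already met when the one before it is completed fails the run):
1. the journal slides down between the faces of the go gap in touch with the gauge (over 0.7 N) (x of shaft_journal in the frame of gauge_stop between -0.018 and 0.018 m and y of shaft_journal in the frame of gauge_stop between -0.013 and 0.013 m and z of shaft_journal in the frame of gauge_stop between 0.007 and 0.017 m and angle between the x axis of shaft_center and the x axis of gauge_stop, either way round below 0.12 rad and contact force between shaft and stand above 0.7 N), for 0.2 s.
2. the journal has passed the go gap (x of shaft_journal in the frame of gauge_stop between -0.018 and 0.018 m and y of shaft_journal in the frame of gauge_stop between -0.013 and 0.013 m and z of shaft_journal in the frame of gauge_stop between -0.004 and 0.006 m and angle between the x axis of shaft_center and the x axis of gauge_stop, either way round below 0.12 rad).
3. the no-go button stops the journal: it is pressed there with over 3.5 N for half a second, level within 0.04 rad (x of shaft_journal in the frame of gauge_stop between -0.018 and 0.018 m and y of shaft_journal in the frame of gauge_stop between -0.013 and 0.013 m and z of shaft_journal in the frame of gauge_stop between -0.004 and 0.0025 m and angle between the x axis of shaft_center and the x axis of gauge_stop, either way round below 0.12 rad and contact force between shaft and stand above 3.5 N and angle between shaft_center's own x axis and vertical between 1.5308 and 1.6108 rad), for 0.5 s.
At the end, for the whole second after the job is handed in: The shaft lies at rest and released in both V-saddles of the blue tray: its middle within 20 mm along and 3 mm across of tray_seat, 4 mm below to 3 mm above it, its axis within 0.06 rad of the saddles' line (x of shaft_center in the frame of tray_seat between -0.02 and 0.02 m and y of shaft_center in the frame of tray_seat between -0.003 and 0.003 m and z of shaft_center in the frame of tray_seat between -0.004 and 0.003 m and angle between the x axis of shaft_center and the x axis of tray_seat, either way round below 0.06 rad and linear speed of shaft below 0.01 m/s); the robot touches nothing.
It fails at once if the shaft is pressed against the gauge with more than 20 N (contact force between shaft and stand above 20 N).
It fails at once if the journal is forced into the no-go gap (x of shaft_journal in the frame of gauge_stop between -0.018 and 0.018 m and y of shaft_journal in the frame of gauge_stop between -0.013 and 0.013 m and z of shaft_journal in the frame of gauge_stop between -0.03 and -0.004 m).
It fails at once if the shaft is dropped: it moves at over 0.4 m/s while no finger holds it (contact force between the fingers and shaft below 0.5 N and linear speed of shaft above 0.4 m/s).
It fails at once if a bystander is moved by more than 25 mm (distance of any of bottle_center, jar_center, screwdriver from where it was at the start of the episode above 0.025 m).
It also fails if it takes over 64 s, if anything falls off the work surface, if the arm or the gripper's body presses on something with over 40 N, if the wrist force passes 120 N, or if a joint passes its speed limit or range.

## Working session

There is one attempt and no reset: what is moved stays moved. The work goes in short steps, Python scripts to look and compute and a tool call to move; the robot and the scene stay as the last step left them, time stands still between calls to the robot, and variables do not carry over. Pictures are saved under pics/ and viewed, at most 10 in all, crops included, and the job is handed in when it is done.

Besides the shell and the picture viewer there is one more tool, called after "Request:" as a command line: name --pt "numbers of a row" for each row, then --argument value for the rest. apply_moves: Moves the arm, as the interface text tells. Shifts and turns lie within -1 to 1; 1 stands for 0.2 m of shift or 1.5 rad of turn. Its arguments: {"type":"object","properties":{"moves":{"type":"array","items":{"type":"array","items":{"type":"number","minimum":-1,"maximum":1}}},"grip_force":{"type":"number"}},"required":["moves"]}

```bash
mkdir -p pics; cat > h.py <<'E'
import numpy as np, cv2
from scipy.spatial.transform import Rotation as R
from cell import env, viewer, boxes_of, masks_of
def cal(n):
    c=viewer.get_calibration(n); return c
def rot(o):
    o=np.array(o,float)
    if o.shape==(3,3): return o
    if o.shape==(4,): return R.from_quat(o).as_matrix()
    return R.from_euler('xyz',o,degrees=True).as_matrix()
def ray(c,px):
    f=192/np.tan(np.radians(c['fov_y'])/2)
    d=np.array([(px[0]-c['cx'])/f,-(px[1]-c['cy'])/f,-1.])
    return np.array(c['position']),rot(c['orientation'])@d
def atz(c,px,z):
    p,d=ray(c,px); return p+d*(z-p[2])/d[2]
def proj(c,P):
    f=192/np.tan(np.radians(c['fov_y'])/2)
    q=(np.atleast_2d(P)-np.array(c['position']))@rot(c['orientation'])
    return np.c_[c['cx']+f*q[:,0]/-q[:,2], c['cy']-f*q[:,1]/-q[:,2]]
def save(n,img): cv2.imwrite('pics/'+n,img[...,::-1])
E
python3 - <<'E'
from h import *
print(env.get_obs())
ims=[]
for n in ['side','top','wrist']:
    im=viewer.read_camera(n); print(n,viewer.get_calibration(n)); save(n+'0.png',im)
    if n!='wrist':
        for t in ['shaft_center','stand','vblocks_seat','tray_seat','bottle_center','jar_center','screwdriver','gauge_stop','gauge_go','shaft_journal']:
            try: print(t,[(round(b['conf'],2),np.round(b['location'],1).tolist()) for b in boxes_of(n,t)][:3])
            except Exception as e: print(t,e)
E
```

```text
{'time_s': 0.0, 'qpos': array([-64.62340781,  18.43953457,  -4.01510862,  83.17403785,
         1.29378099,  78.54154854,  -3.26105914]), 'joint_velocities': array([ 0.12120896,  0.04473126, -0.01456227, -0.00351229, -0.00380828,
       -0.07638055,  0.04900959]), 'effort': array([-5.30077068e-04, -4.91278625e+01, -4.04010219e-01, -3.12536681e+01,
       -6.37335679e-02,  4.35391255e-02,  1.71747201e-04]), 'tool_pos': array([0.27007374, 0.59062819, 0.22146365]), 'tool_rot': array([-1.79890053e+02,  4.69811487e-03,  1.55431439e+02]), 'force': array([ 0.15712502,  0.24048169, -0.01483676]), 'wrist_torque': array([ 0.02682138, -0.02852182,  0.03315854]), 'grasp_force': 0.0, 'grip_width': 0.08700132581461544}
side {'fov_y': 46.463910147757694, 'cx': 245.2922469581943, 'cy': 197.00783763309443, 'position': array([ 0.31915036, -0.78518036,  1.09639621]), 'orientation': array([ 42.70731304,  -0.83454123, -12.34048755])}
shaft_center [(0.73, [214.1, 135.3]), (0.55, [226.1, 163.5]), (0.54, [163.1, 175.7])]
stand [(0.7, [250.0, 239.3]), (0.38, [226.4, 163.1])]
vblocks_seat [(0.94, [229.9, 173.
[... 564 characters left out ...]
94098, -87.95908757])}
shaft_center [(0.88, [175.2, 192.7]), (0.66, [107.1, 202.0]), (0.58, [167.0, 282.6])]
stand [(0.9, [289.7, 196.2])]
vblocks_seat [(0.66, [180.9, 200.1])]
tray_seat [(0.76, [405.1, 218.8])]
bottle_center [(0.59, [381.6, 120.8]), (0.48, [228.2, 123.1])]
jar_center [(0.62, [228.5, 124.9])]
screwdriver [(0.73, [290.4, 96.7])]
gauge_stop [(0.95, [290.2, 193.3])]
gauge_go []
shaft_journal [(0.93, [169.5, 281.1]), (0.88, [175.2, 199.5]), (0.55, [104.7, 204.2])]
wrist {'fov_y': 71.43241435133629, 'cx': 254.39226359106513, 'cy': 196.40868957271883, 'position': array([0.20506785, 0.61976389, 0.38357859]), 'orientation': array([-1.52408633e+01,  3.23820742e-02,  6.53732219e+01])}
```

View pics/top0.png

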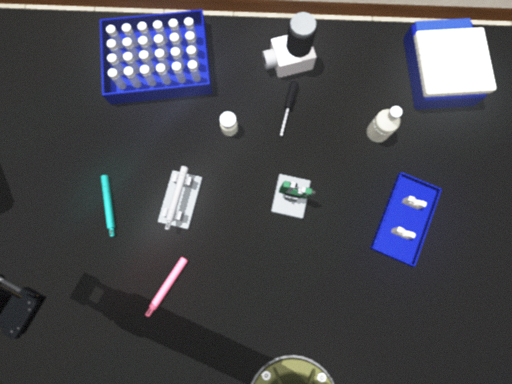

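View pics/side0.png

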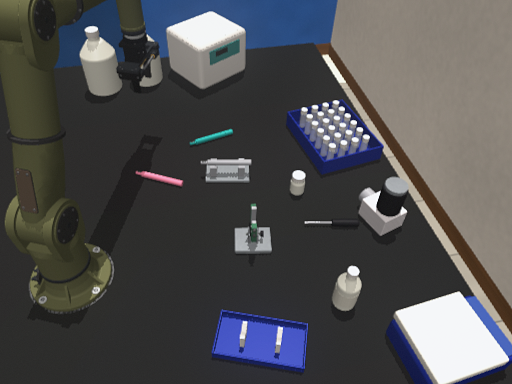

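The top view shows the real shaft in the V-blocks around (175,197), with the stub towards the bottom at (168,227). Turquoise and pink look-alikes lie at (108,205) and (167,285). The gauge is at (291,195) and the saddles at (415,202) and (403,233). The side view agrees: shaft (228,162), gauge (253,235), saddles (243,335) and (279,340).

```bash
python3 - <<'E'
from h import *
T=viewer.get_calibration('top');S=viewer.get_calibration('side')
a=cv2.imread('pics/top0.png');b=cv2.imread('pics/side0.png')
def crop(im,x,y,w,h,s): return cv2.resize(im[y:y+h,x:x+w],(w*s,h*s),interpolation=cv2.INTER_CUBIC)
r1=np.hstack([crop(a,150,155,66,80,5)[:, :330],crop(a,260,165,66,70,5)[:350] if 0 else crop(a,260,160,80,80,5)])
r1=cv2.resize(r1,(800,int(r1.shape[0]*800/r1.shape[1])))
cv2.imwrite('pics/crop_top.png',r1[:600])
# rough positions
for nm,px,z in [('stub end',(168,227),.055),('plain end',(184,169),.055),('stand',(291,196),.02),('s1',(415,202),.05),('s2',(403,233),.05),('bottle',(381,125),.07),('jar',(229,125),.04),('drv',(290,97),.01)]:
    print(nm,atz(T,px,z).round(3))
for nm,px,z in [('stub end',(202,162),.055),('plain end',(250,163),.055),('stand',(253,240),.016),('s1',(243,335),.05),('s2',(279,340),.05),('jar',(297,184),.04),('bottle',(347,292),.07)]:
    print('S',nm,atz(S,px,z).round(3))
for n in ('top','side'):
  viewer.read_camera(n)
  for t in ('shaft_center','tray_seat','stand','vblocks_seat'):
    for m in masks_of(n,t)[:3]:
      ys,xs=np.nonzero(m['pixels']); 
      if len(xs)<5: continue
      (c,wh,an)=cv2.minAreaRect(np.c_[xs,ys].astype(np.float32)); print(n,t,round(m['conf'],2),np.round(cv2.boxPoints((c,wh,an)),1).tolist())
E
```

```text
stub end [0.429 0.336 0.055]
plain end [0.586 0.306 0.055]
stand [0.529 0.015 0.02 ]
s1 [ 0.519 -0.313  0.05 ]
s2 [ 0.436 -0.277  0.05 ]
bottle [ 0.725 -0.222  0.07 ]
jar [0.721 0.194 0.04 ]
drv [0.827 0.022 0.01 ]
S stub end [0.43  0.339 0.055]
S plain end [0.589 0.302 0.055]
S stand [0.533 0.008 0.016]
S s1 [ 0.435 -0.298  0.05 ]
S s2 [ 0.519 -0.329  0.05 ]
S jar [0.723 0.187 0.04 ]
S bottle [ 0.725 -0.247  0.07 ]
top shaft_center 0.86 [[99.69999694824219, 176.39999389648438], [107.4000015258789, 175.39999389648438], [115.30000305175781, 234.60000610351562], [107.5, 235.60000610351562]]
top shaft_center 0.77 [[161.60000610351562, 227.39999389648438], [180.10000610351562, 164.89999389648438], [188.10000610351562, 167.1999969482422], [169.60000610351562, 229.8000030517578]]
top shaft_center 0.61 [[142.5, 312.70001220703125], [180.5, 255.6999969482422], [187.89999389648438, 260.6000061035156], [149.89999389648438, 317.6000061035156]]
top tray_seat 0.84 [[367.8999938964844, 250.3000030517578], [397.5, 170.89999389648438], [443.0, 187.89999389648438], [413.3999938964844, 267.29998779296
[... 549 characters left out ...]
9648438, 129.0], [232.89999389648438, 134.1999969482422], [192.8000030517578, 145.60000610351562]]
side shaft_center 0.71 [[201.0, 159.0], [252.0, 159.0], [252.0, 166.0], [201.0, 166.0]]
side tray_seat 0.67 [[211.0, 357.29998779296875], [218.89999389648438, 308.3999938964844], [311.3999938964844, 323.3999938964844], [303.3999938964844, 372.3999938964844]]
side tray_seat 0.45 [[329.20001220703125, 306.1000061035156], [339.8999938964844, 263.5], [364.79998779296875, 269.70001220703125], [354.20001220703125, 312.29998779296875]]
side stand 0.56 [[235.0, 204.0], [271.0, 204.0], [271.0, 253.0], [235.0, 253.0]]
side vblocks_seat 0.71 [[206.0, 166.0], [249.0, 166.0], [249.0, 182.0], [206.0, 182.0]]
```

View pics/crop_top.png

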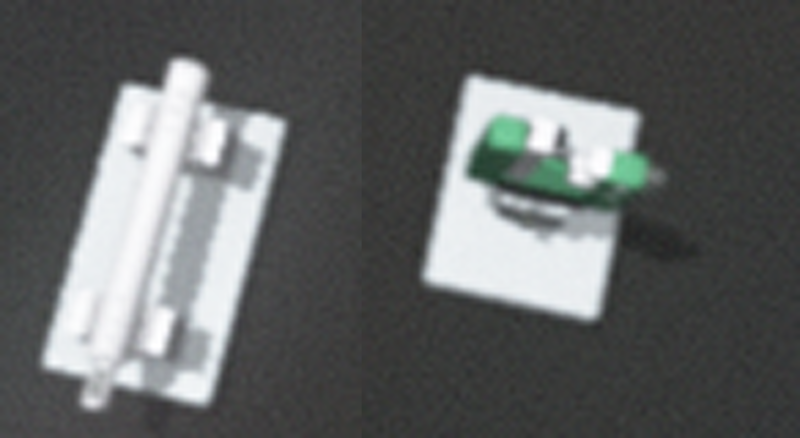

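The left crop shows the shaft with its plain end at the top and the stub at the bottom. In the right crop the taller anvil is on the left, towards world +y, and the button side with its screw is on the right. Next I'll survey with the wrist camera.

```bash
cat > plan.py <<'E'
import sys,json,os
from h import *
# commanded pose tracked in cmd.json: pos, rotation matrix
def load():
    if os.path.exists('cmd.json'):
        d=json.load(open('cmd.json')); return np.array(d['p']),np.array(d['R'])
    return np.array([.27,.591,.223]),rot([180,0,155.43])
def step(p,Rm,g,rpy):
    d=Rm.T@(np.array(g)-p)/.2; Rg=rot(rpy); w=R.from_matrix(Rm.T@Rg).as_rotvec()/1.5
    d=d.round(4);w=w.round(4)
    n=max(np.linalg.norm(d)*.2/.05,np.linalg.norm(w)*1.5/np.radians(8.59))
    print('row',d.tolist()+w.tolist(),'min rows %.1f'%n,'FAR' if abs(d).max()>1 else '')
    return p+Rm@d*.2, Rm@R.from_rotvec(w*1.5).as_matrix()
def plan(*goals):   # goals: successive CALLS
    p,Rm=load()
    for g in goals: p,Rm=step(p,Rm,g[:3],g[3:])
    json.dump({'p':p.tolist(),'R':Rm.tolist()},open('cmd.json','w'))
E
python3 -c "
from plan import *
plan((.42,.47,.22,180,0,162),(.51,.322,.20,180,0,169))"
```

```text
row [-0.9337, -0.2384, 0.015, 0.0, 0.0, -0.0764] min rows 3.9 
row [-0.6566, -0.5646, 0.1, -0.0, 0.0, -0.0815] min rows 3.5
```

Request:
apply_moves --pt "-0.9337 -0.2384 0.015 0 0 -0.0764 1" --pt "-0.9337 -0.2384 0.015 0 0 -0.0764 1" --pt "-0.9337 -0.2384 0.015 0 0 -0.0764 1" --pt "-0.9337 -0.2384 0.015 0 0 -0.0764 1" --pt "-0.9337 -0.2384 0.015 0 0 -0.0764 1"

```text
time_s: 2.15
tool_pos: [0.4281, 0.4632, 0.2197]
tool_rot: [-179.9, 0.3, 161.3]
force: [0.6, 0.1, -1.0]
grip_width: 0.0874
grasp_force: 0.0
```

Request:
apply_moves --pt "-0.6566 -0.5646 0.1 0 0 -0.0815 1" --pt "-0.6566 -0.5646 0.1 0 0 -0.0815 1" --pt "-0.6566 -0.5646 0.1 0 0 -0.0815 1" --pt "-0.6566 -0.5646 0.1 0 0 -0.0815 1" --pt "-0.6566 -0.5646 0.1 0 0 -0.0815 1" --pt "-0.6566 -0.5646 0.1 0 0 -0.0815 1"

```text
time_s: 2.75
tool_pos: [0.5101, 0.3226, 0.1997]
tool_rot: [180.0, -0.0, 169.0]
force: [-0.5, 0.3, -0.5]
grip_width: 0.0871
grasp_force: 0.0
```

```bash
python3 - <<'E'
from plan import *
o=env.get_obs(); print(o['time_s'],o['tool_pos'],o['tool_rot'],load()[0])
c=viewer.get_calibration('wrist'); im=viewer.read_camera('wrist'); save('w1.png',im); json.dump({k:np.array(v).tolist() for k,v in c.items()},open('w1.json','w'))
print(c)
for t in ('shaft_center','vblocks_seat','stand'):
    for m in masks_of('wrist',t)[:3]:
      ys,xs=np.nonzero(m['pixels']); 
      if len(xs)<5: continue
      bp=cv2.boxPoints(cv2.minAreaRect(np.c_[xs,ys].astype(np.float32))); print(t,round(m['conf'],2),bp.round(1).tolist())
      for q in bp: print(atz(c,q,.055).round(4))
plan((.51,.15,.22,180,0,169),(.51,-.00,.24,180,0,168))
E
```

```text
2.75 [0.51009763 0.3225615  0.199677  ] [ 1.79951650e+02 -2.69794089e-02  1.68963524e+02] [0.50999432 0.32201033 0.2       ]
{'fov_y': 71.43241435133629, 'cx': 254.39226359106513, 'cy': 196.40868957271883, 'position': array([0.4397765, 0.3349534, 0.3606898]), 'orientation': array([-1.51995982e+01, -3.29115662e-03,  7.89019499e+01])}
shaft_center 0.84 [[244.5, 247.0], [246.3000030517578, 107.9000015258789], [263.6000061035156, 108.0999984741211], [261.79998779296875, 247.1999969482422]]
[0.5832 0.2942 0.055 ]
[0.4216 0.3295 0.055 ]
[0.4254 0.348  0.055 ]
[0.5876 0.3154 0.055 ]
shaft_center 0.72 [[198.3000030517578, 53.79999923706055], [214.5, -4.300000190734863], [232.0, 0.5], [215.8000030517578, 58.599998474121094]]
[0.3598 0.2915 0.055 ]
[0.3126 0.3198 0.055 ]
[0.32   0.3359 0.055 ]
[0.3678 0.3082 0.055 ]
shaft_center 0.68 [[371.5, 69.69999694824219], [390.20001220703125, 64.4000015258789], [426.8999938964844, 192.6999969482422], [408.20001220703125, 198.10000610351562]]
[0.4096 0.4663 0.055 ]
[0.4082 0.4859 0.055 ]
[0.5561 0.5199 0.055 ]
[0.5585 0.4979 0.055 ]
vblocks_seat 0.68 [[221.0, 122.0], [287.0, 122.0], [287.0, 234.0], [221.0, 234.0]]
[0.4308 0.2992 0.055 ]
[0.4448 0.3706 0.055 ]
[0.5762 0.3492 0.055 ]
[0.5605 0.2693 0.055 ]
stand 0.94 [[1.899999976158142, 196.3000030517578], [76.5999984741211, 195.1999969482422], [77.0999984741211, 224.0], [2.299999952316284, 225.1999969482422]]
[0.4635 0.0251 0.055 ]
[0.4793 0.1126 0.055 ]
[0.5138 0.0999 0.055 ]
[0.4977 0.0097 0.055 ]
row [-0.1641, -0.8442, -0.1, -0.0, 0.0, 0.0] min rows 3.5 
row [-0.1431, -0.7363, -0.1, -0.0, 0.0, 0.0116] min rows 3.0
```

View pics/w1.png

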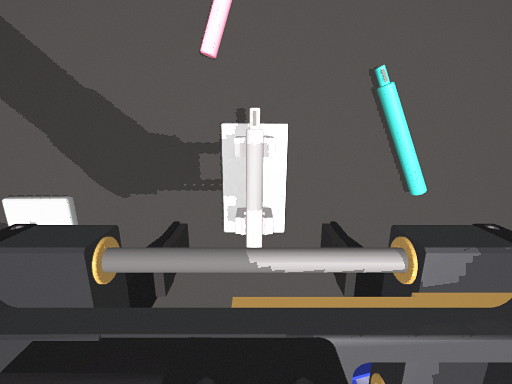

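The wrist view shows the shaft axis along column 254, with the stub tip at row 107 and the plain end near row 247 next to the gripper rail. The pink and turquoise bars are clear of it. Now on to the gauge.

Request:
apply_moves --pt "-0.1641 -0.8442 -0.1 0 0 0 1" --pt "-0.1641 -0.8442 -0.1 0 0 0 1" --pt "-0.1641 -0.8442 -0.1 0 0 0 1" --pt "-0.1641 -0.8442 -0.1 0 0 0 1" --pt "-0.1641 -0.8442 -0.1 0 0 0 1"

```text
time_s: 3.45
tool_pos: [0.511, 0.1465, 0.2207]
tool_rot: [-180.0, 0.1, 168.7]
force: [0.1, 0.9, 0.1]
grip_width: 0.0868
grasp_force: 0.0
```

Request:
apply_moves --pt "-0.1431 -0.7363 -0.1 0 0 0.0116 1" --pt "-0.1431 -0.7363 -0.1 0 0 0.0116 1" --pt "-0.1431 -0.7363 -0.1 0 0 0.0116 1" --pt "-0.1431 -0.7363 -0.1 0 0 0.0116 1" --pt "-0.1431 -0.7363 -0.1 0 0 0.0116 1" --pt "-0.1431 -0.7363 -0.1 0 0 0.0116 1"

```text
time_s: 4.05
tool_pos: [0.5104, 0.0031, 0.2393]
tool_rot: [180.0, -0.0, 168.2]
force: [0.7, 0.1, -0.4]
grip_width: 0.087
grasp_force: 0.0
```

```bash
cat > look.py <<'E'
from plan import *
def look(tag,targets):
    o=env.get_obs(); print(o['time_s'],o['tool_pos'].round(4),o['tool_rot'].round(2),'cmd',load()[0].round(4),'F',np.round(o['force'],2),o['grip_width'])
    c=viewer.get_calibration('wrist'); im=viewer.read_camera('wrist'); save(tag+'.png',im); json.dump({k:np.array(v).tolist() for k,v in c.items()},open(tag+'.json','w'))
    for t in targets:
        for m in masks_of('wrist',t)[:2]:
            ys,xs=np.nonzero(m['pixels'])
            if len(xs)<5: continue
            np.save(f'{tag}_{t}.npy',m['pixels'])
            print(t,round(m['conf'],2),np.round(m['location'],1),cv2.boxPoints(cv2.minAreaRect(np.c_[xs,ys].astype(np.float32))).round(1).tolist())
    return c,im
E
python3 - <<'E'
from look import *
c,im=look('w2',('stand','gauge_stop','gauge_go'))
cv2.imwrite('pics/w2c.png',cv2.resize(im[80:240,130:343,::-1],(798,600),interpolation=cv2.INTER_CUBIC))
E
```

```text
4.05 [0.5104 0.0031 0.2393] [ 1.7995e+02 -3.0000e-02  1.6823e+02] cmd [ 0.51 -0.    0.24] F [ 0.7   0.15 -0.39] 0.0869528263442073
stand 0.69 [499.9 141.1] [[478.0, 192.5], [505.29998779296875, 62.79999923706055], [526.2999877929688, 67.19999694824219], [499.1000061035156, 196.89999389648438]]
stand 0.55 [263.8 187. ] [[224.0, 148.0], [300.0, 148.0], [300.0, 223.0], [224.0, 223.0]]
gauge_stop 0.92 [267.3 187.8] [[222.0, 148.0], [301.0, 148.0], [301.0, 223.0], [222.0, 223.0]]
```

View pics/w2c.png

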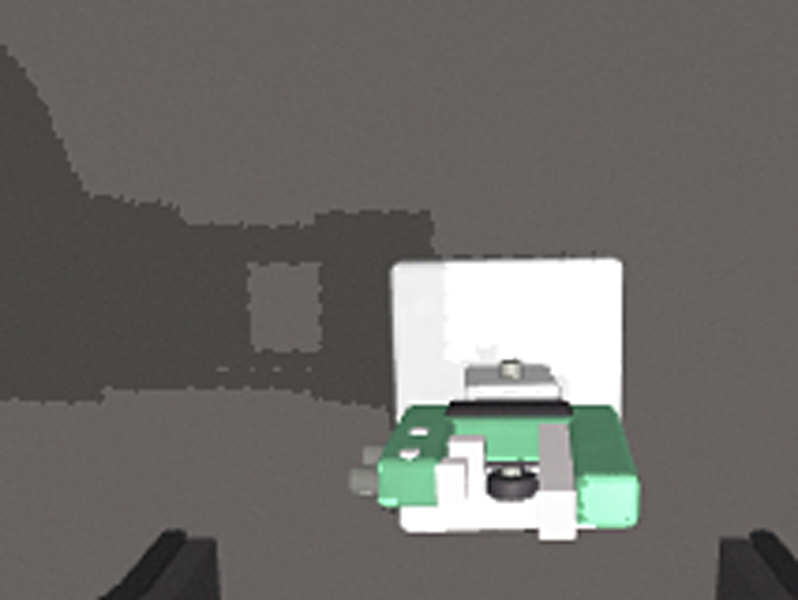

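The crop shows the gauge's anvil on the right: its face is crop column 540 and its top spans rows 490–540. The go button's edge is at column 467 and the no-go edge at 484. The foot's back edge runs from (391,262) to (622,259). Next I'll fit a pose with lean and look at the tray.

```bash
cat > fit.py <<'E'
from plan import *
from scipy.optimize import least_squares
def gpt(p,P):  # gauge-frame point (lean about x at z=.04) -> world
    x0,y0,yaw,th=p[:4]; P=np.atleast_2d(P)
    Q=(P-[0,0,.04])@R.from_euler('x',th).as_matrix().T+[0,0,.04]
    return Q@R.from_euler('z',yaw).as_matrix().T+[x0,y0,0]
def fpt(p,P): return np.atleast_2d(P)@R.from_euler('z',p[2]).as_matrix().T+[p[0],p[1],0]
E
python3 - <<'E'
from fit import *
c=json.load(open('w2.json'))
fx=lambda u,v:(130+u/3.746-.5+.13,80+v/3.75-.5+.13)
G=[((-.007,.010,.149),fx(540,490)),((.007,.010,.149),fx(540,540)),((-.006,-.0105,.123),fx(467,460)),((.006,-.0105,.123),fx(467,507)),((-.006,-.007,.098),fx(484,440))]
F=[((0,-.045,.016),fx(391,262)),((0,.045,.016),fx(622,259))]
def res(p):
    r=[]
    r+=list((proj(c,gpt(p,[g[0] for g in G]))-[g[1] for g in G]).ravel())
    fp=np.array([f[0] for f in F]); fp[:,0]=p[4]
    r+=list((proj(c,fpt(p,fp))-[f[1] for f in F]).ravel())
    return r
s=least_squares(res,[.52,.01,-.2,.05,-.07],loss='soft_l1')
print(s.x.round(4),np.array(res(s.x)).round(1))
p=s.x; print('stop nominal',fpt(p,[0,0,.105]),'real stop',gpt(p,[0,0,.105]))
T=viewer.get_calibration('top')
print('top proj', proj(T,gpt(p,[(0,.010,.149),(0,-.0105,.123)])))
plan((.46,-.15,.24,180,0,163),(.46,-.28,.22,180,0,157))
E
```

```text
[ 0.5307  0.0131 -0.1971  0.0565 -0.0546] [-0.1 -0.2 -0.2 -0.2  0.2  1.1  0.3 -1.  -0.2  0.3 -0.8 -0.1  0.8  0.1]
stop nominal [[0.53074766 0.01313438 0.105     ]] real stop [[0.53002872 0.0095339  0.10489622]]
top proj [[295.12396125 185.11485576]
 [301.48541946 189.20133513]]
row [0.0886, -0.7856, -0.0, -0.0, 0.0, 0.0582] min rows 3.2 
row [-0.19, -0.6216, 0.1, -0.0, 0.0, 0.0698] min rows 2.6
```

Request:
apply_moves --pt "0.0886 -0.7856 0 0 0 0.0582 1" --pt "0.0886 -0.7856 0 0 0 0.0582 1" --pt "0.0886 -0.7856 0 0 0 0.0582 1" --pt "0.0886 -0.7856 0 0 0 0.0582 1" --pt "0.0886 -0.7856 0 0 0 0.0582 1"

```text
time_s: 4.75
tool_pos: [0.4599, -0.1511, 0.2397]
tool_rot: [180.0, 0.0, 162.8]
force: [-0.2, 0.8, -0.1]
grip_width: 0.0868
grasp_force: 0.0
```

Request:
apply_moves --pt "-0.19 -0.6216 0.1 0 0 0.0698 1" --pt "-0.19 -0.6216 0.1 0 0 0.0698 1" --pt "-0.19 -0.6216 0.1 0 0 0.0698 1" --pt "-0.19 -0.6216 0.1 0 0 0.0698 1" --pt "-0.19 -0.6216 0.1 0 0 0.0698 1" --pt "-0.19 -0.6216 0.1 0 0 0.0698 1"

```text
time_s: 5.35
tool_pos: [0.4617, -0.277, 0.2193]
tool_rot: [179.9, -0.0, 157.3]
force: [0.2, -0.5, -0.5]
grip_width: 0.0867
grasp_force: 0.0
```

```bash
python3 - <<'E'
from look import *
c,im=look('w3',('tray_seat',))
cv2.imwrite('pics/w3c.png',cv2.resize(im[70:250,140:380,::-1],(800,600),interpolation=cv2.INTER_CUBIC))
E
```

```text
5.35 [ 0.4617 -0.277   0.2193] [ 1.7993e+02 -3.0000e-02  1.5725e+02] cmd [ 0.46 -0.28  0.22] F [ 0.22 -0.48 -0.5 ] 0.08666267194099044
tray_seat 0.94 [245.  179.1] [[195.0, 110.0], [287.0, 110.0], [287.0, 247.0], [195.0, 247.0]]
```

View pics/w3c.png

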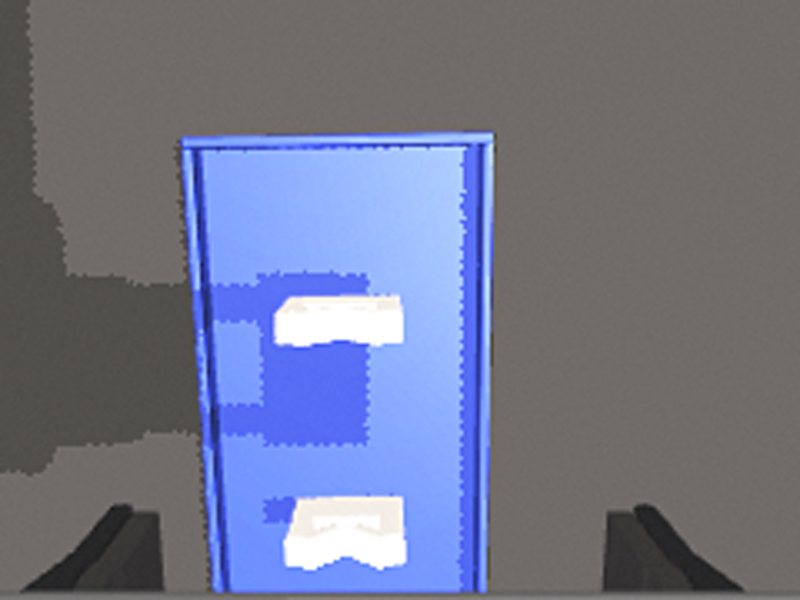

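The wrist view of the tray shows the upper saddle's top spanning crop columns 275–403 and rows 310–345. The lower saddle's top spans columns 284–405 and rows 535–570.

```bash
python3 - <<'E'
from look import *
c=json.load(open('w3.json'))
P=[]
for u0,u1,v in ((275,403,328),(284,405,552)):
    a=atz(c,(140+u0/3.333-.35,70+v/3.333-.35),.055);b=atz(c,(140+u1/3.333-.35,70+v/3.333-.35),.055)
    P.append((a+b)/2); print(P[-1].round(4),np.linalg.norm(a-b).round(4))
d=P[1]-P[0]; print('sep',np.linalg.norm(d),'yaw',np.degrees(np.arctan2(d[1],d[0])),'mid',(P[0]+P[1])/2)
for n in('top','side'):
    cc=viewer.get_calibration(n); im=viewer.read_camera(n); pr=proj(cc,P); print(n,pr.round(1))
    for q in pr:
        x,y=q.astype(int); g=im[y-14:y+15,x-14:x+15].astype(int); m=((g[...,0]>140)).astype(np.uint8)
        ys,xs=np.nonzero(m); print('white box',xs.min()+x-14,xs.max()+x-14,ys.min()+y-14,ys.max()+y-14,'cent',(xs.mean()+x-14).round(1),(ys.mean()+y-14).round(1))
# shaft: wrist1 white profile of stub vs shaft
c=json.load(open('w1.json')); im=cv2.imread('pics/w1.png')
ms=np.load('w1_x.npy') if 0 else None
for r in (110,116,122,126,130,140,170,200): 
    g=im[r,225:285].astype(int).sum(1); e=np.abs(np.diff(g)); k=np.argsort(-e)[:6]; print(r,[(int(225+i),int(g[i+1]-g[i])) for i in sorted(k)])
print(im[100:134,254].sum(1))
E
```

```text
[ 0.4378 -0.2855  0.055 ] 0.0471
[ 0.5202 -0.3191  0.055 ] 0.0477
sep 0.08899150862977052 yaw -22.144803247179645 mid [ 0.47896905 -0.30230621  0.055     ]
top [[407.  232.2]
 [418.2 201.5]]
white box 392 415 227 237 cent 403.4 232.4
white box 404 432 198 215 cent 421.5 208.7
side [[242.8 329.2]
 [278.3 335.2]]
white box 240 246 321 343 cent 243.1 331.7
white box 276 282 326 349 cent 278.8 337.1
110 [(236, -76), (245, 66), (248, 140), (249, 341), (259, -422), (260, -104)]
116 [(245, 73), (248, 137), (249, 357), (252, -159), (255, 161), (259, -503)]
122 [(248, 145), (249, 336), (252, -194), (255, 149), (259, -558), (270, 76)]
126 [(234, -96), (246, 28), (247, 81), (248, -71), (249, 50), (258, -24)]
130 [(234, -113), (245, -103), (246, 140), (247, 41), (253, -54), (254, 54)]
140 [(233, 89), (244, -141), (245, -103), (246, 168), (262, -92), (263, 85)]
170 [(245, -164), (246, 142), (247, 36), (260, -52), (261, -44), (262, 203)]
200 [(235, -136), (245, -120), (246, 129), (260, -93), (261, -36), (262, 251)]
[259 256 260 252 256 253 236 392 765 765 765 544 556 564 564 568 569 565
 566 569 569 568 567 571 564 594 757 762 765 715 711 762 765 765]
```

```bash
python3 - <<'E'
from look import *
c=json.load(open('w1.json'))
a=atz(c,(254.6,116),.056);b=atz(c,(254.0,200),.057); d=b-a; yaw=np.arctan2(d[1],d[0]);print(a,b,np.degrees(yaw))
tip=atz(c,(254.6,107.2),.055); sh=atz(c,(254.5,125.7),.064); u=np.array([np.cos(yaw),np.sin(yaw),0])
print('tip',tip,'->centre',tip+.097*u,'shoulder',sh,'->',sh+.075*u)
# top/side triangulation of centre for height: masks ends
T=viewer.get_calibration('top');S=viewer.get_calibration('side')
def tri(pt,ps):
    p,d1=ray(T,pt);q,d2=ray(S,ps); A=np.c_[d1,-d2]; t=np.linalg.lstsq(A,q-p,rcond=None)[0]; X=p+t[0]*d1;Y=q+t[1]*d2; return (X+Y)/2,np.linalg.norm(X-Y)
print(tri((174.9,197.3),(226.5,162.5)))
ce=tip+.0955*u; g=ce+.008*u
print('centre',ce,'grasp',g)
plan((.48,-.12,.24,180,0,168),(.50,.06,.24,180,0,168),(.51,.2,.20,180,0,168),(g[0],g[1],.15,180,0,168))
E
```

```text
[0.43169018 0.33678879 0.056     ] [0.52497546 0.317786   0.057     ] -11.513969691615735
tip [0.42266743 0.33855758 0.055     ] ->centre [0.51771541 0.31919571 0.055     ] shoulder [0.44167514 0.33471625 0.064     ] -> [0.51516585 0.31974574 0.064     ]
(array([0.51043472, 0.32596478, 0.04905155]), np.float64(0.0030042706813985013))
centre [0.51624559 0.31949512 0.055     ] grasp [0.5240846  0.31789827 0.055     ]
row [0.2205, 0.7755, -0.1, -0.0, 0.0, -0.128] min rows 3.2 
row [0.0893, 0.9012, -0.0, -0.0, 0.0, 0.0] min rows 3.6 
row [0.0965, 0.6951, 0.2, -0.0, 0.0, 0.0] min rows 2.9 
row [0.0537, 0.5912, 0.25, -0.0, 0.0, 0.0] min rows 2.6
```

Request:
apply_moves --pt "0.2205 0.7755 -0.1 0 0 -0.128 1" --pt "0.2205 0.7755 -0.1 0 0 -0.128 1" --pt "0.2205 0.7755 -0.1 0 0 -0.128 1" --pt "0.2205 0.7755 -0.1 0 0 -0.128 1" --pt "0.2205 0.7755 -0.1 0 0 -0.128 1"

```text
time_s: 6.05
tool_pos: [0.481, -0.1167, 0.24]
tool_rot: [180.0, 0.1, 168.4]
force: [0.2, -0.2, 0.6]
grip_width: 0.087
grasp_force: 0.0
```

Request:
apply_moves --pt "0.0893 0.9012 0 0 0 0 1" --pt "0.0893 0.9012 0 0 0 0 1" --pt "0.0893 0.9012 0 0 0 0 1" --pt "0.0893 0.9012 0 0 0 0 1" --pt "0.0893 0.9012 0 0 0 0 1"

```text
time_s: 6.55
tool_pos: [0.5005, 0.0639, 0.2391]
tool_rot: [180.0, -0.0, 168.3]
force: [0.2, -0.8, -0.5]
grip_width: 0.0872
grasp_force: 0.0
```

Request:
apply_moves --pt "0.0965 0.6951 0.2 0 0 0 1" --pt "0.0965 0.6951 0.2 0 0 0 1" --pt "0.0965 0.6951 0.2 0 0 0 1" --pt "0.0965 0.6951 0.2 0 0 0 1"

```text
time_s: 6.95
tool_pos: [0.5089, 0.2047, 0.1971]
tool_rot: [-180.0, -0.2, 168.4]
force: [-0.8, 0.4, -0.8]
grip_width: 0.0872
grasp_force: 0.0
```

Request:
apply_moves --pt "0.0537 0.5912 0.25 0 0 0 1" --pt "0.0537 0.5912 0.25 0 0 0 1" --pt "0.0537 0.5912 0.25 0 0 0 1" --pt "0.0537 0.5912 0.25 0 0 0 1" --pt "0.0537 0.5912 0.25 0 0 0 1" --pt "0.0537 0.5912 0.25 0 0 0 1"

```text
time_s: 7.55
tool_pos: [0.5261, 0.3148, 0.1502]
tool_rot: [-179.9, 0.1, 167.8]
force: [1.0, -0.3, -0.1]
grip_width: 0.087
grasp_force: 0.0
```

```bash
python3 - <<'E'
from look import *
c,im=look('w4',('shaft_center',))
im=im[...,::-1]
for r in range(20,240,20):
    g=im[r,215:300].astype(int).sum(1); e=np.diff(g); k=np.argsort(-abs(e))[:4]; print(r,[(int(215+i),int(e[i])) for i in sorted(k)])
print(im[0:240:3,254].sum(1))
E
```

```text
7.55 [0.5261 0.3148 0.1502] [-1.7994e+02  9.0000e-02  1.6777e+02] cmd [0.5241 0.3179 0.15  ] F [ 0.98 -0.34 -0.11] 0.08698030764610086
shaft_center 0.78 [202.7  12.3] [[188.1999969482422, 24.100000381469727], [195.5, -5.099999904632568], [216.0, 0.0], [208.6999969482422, 29.200000762939453]]
shaft_center 0.56 [430.  111.1] [[394.29998779296875, 36.599998474121094], [417.6000061035156, 29.799999237060547], [462.3999938964844, 183.39999389648438], [439.1000061035156, 190.1999969482422]]
20 [(230, 10), (243, 9), (261, -11), (270, 11)]
40 [(229, -8), (239, 9), (246, 8), (277, 10)]
60 [(231, 10), (243, -11), (251, -11), (254, -10)]
80 [(235, 12), (250, -12), (272, 11), (284, -12)]
100 [(251, 292), (255, -261), (259, 241), (263, -433)]
120 [(217, 225), (218, 373), (228, -191), (296, -548)]
140 [(218, 228), (219, 376), (233, 256), (295, -436)]
160 [(220, 260), (268, 175), (271, 158), (295, -554)]
180 [(220, 219), (221, 376), (268, 207), (294, -427)]
200 [(222, 259), (268, 162), (270, 161), (294, -560)]
220 [(222, 225), (223, 372), (236, 248), (293, -412)]
[220 216 213 219 219 212 215 221 215 219 221 217 218 217 221 221 215 221
 218 217 227 219 225 223 225 218 219 220 765 752 629 647 760 761 628 650
 756 749 757 757 757 757 757 757 758 757 757 759 760 759 760 664 668 666
 670 669 667 669 668 668 666 665 666 668 668 664 666 666 664 667 664 665
 661 664 663 661 671 757 757 757]
```

```bash
python3 - <<'E'
from look import *
c=json.load(open('w4.json'))
im=cv2.imread('pics/w4.png')
print(atz(c,(257.3,84),.055),atz(c,(257.3,100),.056))
for r in (90,96,104,150,170,190): print(r,im[r,236:282].sum(1).tolist())
o=env.get_obs();print(o['tool_pos'])
plan((.524,.3179,.12,180,0,168.5),(.524,.3179,.040,180,0,168.5))
E
```

```text
[0.42333873 0.33833799 0.055     ] [0.43657094 0.33548824 0.056     ]
90 [151, 155, 153, 159, 157, 164, 156, 153, 157, 152, 157, 222, 220, 216, 225, 399, 634, 600, 629, 680, 483, 492, 474, 522, 765, 765, 753, 743, 300, 204, 213, 220, 222, 221, 222, 213, 226, 222, 217, 228, 218, 220, 222, 225, 219, 220]
96 [154, 158, 157, 161, 159, 155, 151, 155, 151, 155, 223, 222, 219, 215, 228, 401, 664, 727, 760, 589, 481, 496, 480, 518, 765, 765, 752, 736, 296, 211, 215, 219, 226, 223, 223, 217, 220, 222, 222, 220, 218, 226, 214, 219, 220, 226]
104 [150, 156, 150, 151, 156, 156, 152, 150, 152, 156, 225, 217, 215, 211, 207, 347, 695, 724, 627, 598, 475, 495, 473, 520, 763, 763, 743, 722, 291, 196, 204, 206, 210, 207, 204, 213, 211, 211, 202, 206, 205, 204, 206, 205, 208, 207]
150 [600, 596, 596, 593, 594, 593, 589, 591, 594, 597, 593, 585, 431, 612, 673, 714, 746, 757, 760, 762, 765, 765, 765, 765, 765, 763, 763, 765, 765, 765, 763, 733, 402, 571, 564, 602, 765, 756, 754, 754, 753, 755, 754, 756, 756, 756]
170 [587, 586, 586, 587, 587, 589, 591, 589, 593, 590, 590, 578, 465, 515, 558, 594, 629, 652, 667, 672, 675, 672, 677, 675, 672, 657, 636, 630, 618, 583, 560, 501, 412, 574, 559, 594, 765, 756, 753, 753, 753, 755, 755, 756, 755, 753]
190 [577, 582, 576, 572, 572, 575, 572, 575, 573, 579, 580, 581, 571, 443, 565, 589, 618, 652, 666, 672, 676, 673, 673, 678, 666, 653, 632, 615, 613, 576, 556, 496, 409, 572, 604, 762, 754, 753, 752, 750, 750, 751, 753, 753, 754, 753]
[0.52574135 0.31568872 0.15053999]
row [0.0004, -0.0001, 0.15, -0.0, 0.0, -0.0058] min rows 0.6 
row [-0.0, 0.0, 0.4, -0.0, 0.0, 0.0] min rows 1.6
```

Request:
apply_moves --pt "0.0004 0 0.15 0 0 -0.0058 1" --pt "0.0004 0 0.15 0 0 -0.0058 1" --pt "0.0004 0 0.15 0 0 -0.0058 1"

```text
time_s: 7.95
tool_pos: [0.5243, 0.317, 0.1198]
tool_rot: [-180.0, -0.0, 168.4]
force: [-0.1, 0.6, 0.2]
grip_width: 0.0868
grasp_force: 0.0
```

Request:
apply_moves --pt "0 0 0.1 0 0 0 1" --pt "0 0 0.2 0 0 0 1" --pt "0 0 0.3 0 0 0 1" --pt "0 0 0.4 0 0 0 1" --pt "0 0 0.4 0 0 0 1" --pt "0 0 0.4 0 0 0 1" --pt "0 0 0.4 0 0 0 1"

```text
time_s: 8.65
tool_pos: [0.5256, 0.3188, 0.0417]
tool_rot: [179.9, 0.1, 168.5]
force: [-0.4, 0.3, -0.4]
grip_width: 0.0869
grasp_force: 0.0
```

Request:
apply_moves --pt "0 0 0 0 0 0 0" --pt "0 0 0 0 0 0 0" --pt "0 0 0 0 0 0 0" --pt "0 0 0 0 0 0 0" --pt "0 0 0 0 0 0 0" --pt "0 0 0 0 0 0 0" --pt "0 0 0 0 0 0 0" --pt "0 0 0 0 0 0 0" --pt "0 0 0 0 0 0 0" --pt "0 0 0 0 0 0 0" --grip_force 60

```text
time_s: 9.65
tool_pos: [0.5244, 0.3193, 0.0397]
tool_rot: [179.9, 0.0, 168.5]
force: [1.3, 2.9, -0.8]
grip_width: 0.0186
grasp_force: 60.0
```

```bash
cat > tgt.py <<'E'
from fit import *
p=np.array([.5307,.0131,-.1971,.0565]); 
def tcp(y,h,yaw=168.5,pitch=0,arm=.042,off=.0153,dx=0):
    J=gpt(p,[0,0,.105])[0]+fpt([0,0,p[2]],[dx,y,h])[0]   # y,h in upright stand axes from real stop
    a=np.radians(yaw-180); u=np.array([np.cos(a),np.sin(a),0])
    g=J-arm*u-[0,0,off]
    return (*g.round(4),180,pitch,yaw)
E
python3 - <<'E'
from tgt import *
print(tcp(0,0),tcp(-.012,.06))
plan((.524,.3179,.14,180,0,168.5),(.505,.16,.165,180,0,168.5),tcp(-.012,.06))
E
```

```text
(np.float64(0.4888), np.float64(0.0179), np.float64(0.0896), 180, 0, 168.5) (np.float64(0.4865), np.float64(0.0061), np.float64(0.1496), 180, 0, 168.5)
row [-0.0, 0.0, -0.5, -0.0, 0.0, 0.0] min rows 2.0 
row [-0.0643, -0.7926, -0.125, -0.0, 0.0, 0.0] min rows 3.2 
row [-0.0627, -0.7724, 0.077, -0.0, 0.0, 0.0] min rows 3.1
```

Request:
apply_moves --pt "0 0 -0.05 0 0 0 0" --pt "0 0 -0.12 0 0 0 0" --pt "0 0 -0.22 0 0 0 0" --pt "0 0 -0.36 0 0 0 0" --pt "0 0 -0.5 0 0 0 0" --pt "0 0 -0.5 0 0 0 0" --pt "0 0 -0.5 0 0 0 0" --pt "0 0 -0.5 0 0 0 0"

```text
time_s: 10.45
tool_pos: [0.5231, 0.3172, 0.1377]
tool_rot: [-179.9, -0.1, 168.5]
force: [0.6, 0.5, -5.1]
grip_width: 0.0187
grasp_force: 60.0
```

Request:
apply_moves --pt "-0.0193 -0.2378 -0.0375 0 0 0 0" --pt "-0.0386 -0.4756 -0.075 0 0 0 0" --pt "-0.0514 -0.6341 -0.1 0 0 0 0" --pt "-0.0643 -0.7926 -0.125 0 0 0 0" --pt "-0.0643 -0.7926 -0.125 0 0 0 0"

```text
time_s: 10.95
tool_pos: [0.5049, 0.1536, 0.1635]
tool_rot: [-179.8, -0.1, 168.1]
force: [1.2, -0.0, -5.1]
grip_width: 0.0186
grasp_force: 60.0
```

Request:
apply_moves --pt "-0.0188 -0.2317 0 0 0 0 0" --pt "-0.0376 -0.4634 0 0 0 0 0" --pt "-0.0527 -0.6488 0.03 0 0 0 0" --pt "-0.0627 -0.7724 0.077 0 0 0 0" --pt "-0.0627 -0.7724 0.077 0 0 0 0" --pt "-0.0627 -0.7724 0.077 0 0 0 0" --pt "-0.0627 -0.7724 0.077 0 0 0 0" --pt "-0.0627 -0.7724 0.077 0 0 0 0"

```text
time_s: 11.75
tool_pos: [0.487, 0.0078, 0.149]
tool_rot: [180.0, -0.0, 168.6]
force: [0.5, 0.4, -3.7]
grip_width: 0.0188
grasp_force: 60.0
```

```bash
python3 - <<'E'
from look import *
c,im=look('w5',())
b=viewer.read_camera('side')
x,y=215,180
a=cv2.resize(im[...,::-1],(400,300)); s=cv2.resize(b[180:260,200:307,::-1],(800,600),interpolation=cv2.INTER_CUBIC)
t=viewer.read_camera('top'); t=cv2.resize(t[150:225,240:340,::-1],(400,300),interpolation=cv2.INTER_CUBIC)
cv2.imwrite('pics/m5.png',np.vstack([np.hstack([a,t]),cv2.resize(s,(800,600))[100:400]]))
for i in range(4):
    print(np.round(env.get_obs()['force'],2),np.round(env.get_obs()['wrist_torque'],3)); 
E
```

```text
11.75 [0.487  0.0078 0.149 ] [ 1.7999e+02 -1.0000e-02  1.6865e+02] cmd [0.4865 0.0061 0.1496] F [ 0.46  0.41 -3.68] 0.018753788064433584
[-0.19 -0.24 -4.2 ] [-0.043 -0.069  0.027]
[-0.19 -0.24 -4.2 ] [-0.043 -0.069  0.027]
[-0.19 -0.24 -4.2 ] [-0.043 -0.069  0.027]
[-0.19 -0.24 -4.2 ] [-0.043 -0.069  0.027]
```

View pics/m5.png

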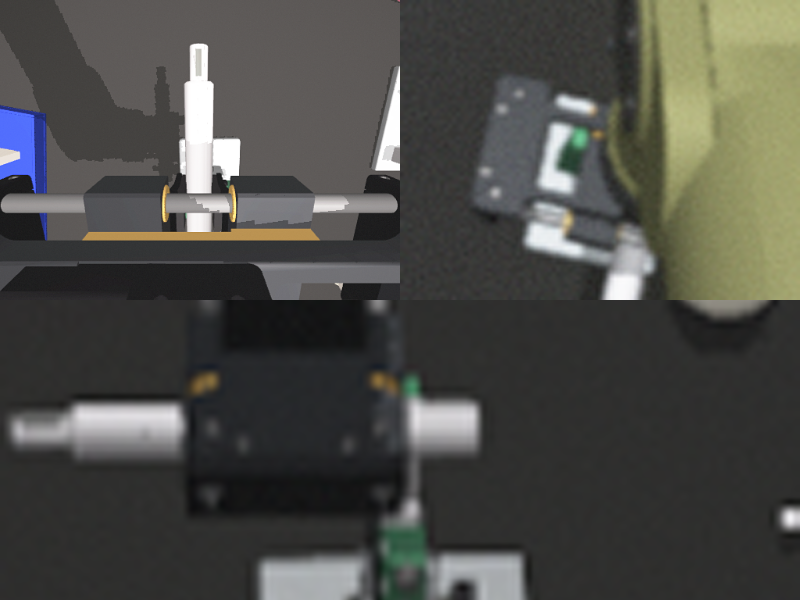

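The side crop shows the bar held level, with the gauge anvil at column 412, about 25 mm short of the plain end at column 480. That puts the journal at the gauge. I'll descend beside the anvil and then feel for it.

Request:
apply_moves --pt "0 0 0.04 0 0 0 0" --pt "0 0 0.08 0 0 0 0" --pt "0 0 0.12 0 0 0 0" --pt "0 0 0.13 0 0 0 0" --pt "0 0 0.13 0 0 0 0" --pt "0 0 0.13 0 0 0 0" --pt "0 0 0.13 0 0 0 0"

```text
time_s: 12.6
tool_pos: [0.4871, 0.0063, 0.1235]
tool_rot: [180.0, 0.0, 168.5]
force: [0.7, 0.1, -4.5]
grip_width: 0.0187
grasp_force: 60.0
```

Request:
apply_moves --pt "0 0.01 0 0 0 0 0" --pt "0 0.02 0 0 0 0 0" --pt "0 0.03 0 0 0 0 0" --pt "0 0.04 0 0 0 0 0" --pt "0 0.04 0 0 0 0 0" --pt "0 0.04 0 0 0 0 0" --pt "0 0.04 0 0 0 0 0"

```text
time_s: 13.3
tool_pos: [0.4884, 0.0141, 0.1231]
tool_rot: [-180.0, -0.0, 168.5]
force: [0.3, 0.6, -3.4]
grip_width: 0.0188
grasp_force: 60.0
```

Request:
apply_moves --pt "0 0.0025 0 0 0 0 0" --pt "0 0.005 0 0 0 0 0" --pt "0 0.005 0 0 0 0 0"

```text
time_s: 13.6
tool_pos: [0.4886, 0.0152, 0.1232]
tool_rot: [180.0, 0.0, 168.5]
force: [-0.4, -0.1, -3.8]
grip_width: 0.0188
grasp_force: 60.0
```

Request:
apply_moves --pt "0 0.0025 0 0 0 0 0" --pt "0 0.005 0 0 0 0 0" --pt "0 0.005 0 0 0 0 0"

```text
time_s: 13.9
tool_pos: [0.4888, 0.0162, 0.1232]
tool_rot: [180.0, 0.0, 168.5]
force: [0.2, -0.7, -3.5]
grip_width: 0.0188
grasp_force: 60.0
```

Request:
apply_moves --pt "0 0.0025 0 0 0 0 0" --pt "0 0.005 0 0 0 0 0" --pt "0 0.005 0 0 0 0 0"

```text
time_s: 14.2
tool_pos: [0.489, 0.017, 0.1232]
tool_rot: [-180.0, 0.0, 168.5]
force: [0.2, -0.7, -5.0]
grip_width: 0.0185
grasp_force: 60.0
```

Request:
apply_moves --pt "0 0.0025 0 0 0 0 0" --pt "0 0.005 0 0 0 0 0" --pt "0 0.005 0 0 0 0 0"

```text
time_s: 14.5
tool_pos: [0.489, 0.0173, 0.1231]
tool_rot: [-179.9, -0.0, 168.5]
force: [-2.2, -3.3, -3.5]
grip_width: 0.0185
grasp_force: 60.0
```

```bash
cat > st.py <<'E'
from h import *
F=[];Q=[]
for i in range(6):
    viewer.read_camera('side'); o=env.get_obs(); F.append(o['force']);Q.append(o['wrist_torque'])
y=np.array([.199,.98,0])
print(o['time_s'],'F',np.mean(F,0).round(2),'Fy_tool %.2f'%(np.mean(F,0)@y),'sd',np.std(F,0).round(2),'M',np.mean(Q,0).round(3),'pos',o['tool_pos'].round(4),o['tool_rot'].round(2))
E
python3 st.py
```

```text
14.8 F [-1.   -4.02 -3.76] Fy_tool -4.14 sd [0.48 0.54 0.44] M [-0.793  0.188 -0.148] pos [0.489  0.0174 0.1231] [-1.7996e+02 -2.0000e-02  1.6847e+02]
```

Request:
apply_moves --pt "0 -0.0015 0 0 0 0 0" --pt "0 -0.001 0.01 0 0 0 0" --pt "0 -0.0005 0.02 0 0 0 0" --pt "0 0 0.03 0 0 0 0" --pt "0 0.001 0.04 0 0 0 0" --pt "0 0.001 0.04 0 0 0 0" --pt "0 0.001 0.04 0 0 0 0"

```text
time_s: 15.5
tool_pos: [0.4896, 0.0179, 0.1151]
tool_rot: [-180.0, 0.0, 168.5]
force: [-0.5, -4.9, -2.2]
grip_width: 0.0185
grasp_force: 60.0
```

```bash
python3 st.py
```

```text
15.8 F [-0.51 -5.11 -2.65] Fy_tool -5.11 sd [0.6  0.56 0.55] M [-1.061 -0.008 -0.174] pos [0.4896 0.0179 0.1151] [-1.7999e+02  4.0000e-02  1.6849e+02]
```

Request:
apply_moves --pt "0 -0.002 0 0 0 0 0" --pt "0 -0.0015 0.01 0 0 0 0" --pt "0 -0.0005 0.02 0 0 0 0" --pt "0 0 0.03 0 0 0 0" --pt "0 0 0.03 0 0 0 0" --pt "0 0 0.03 0 0 0 0"

```text
time_s: 16.4
tool_pos: [0.4892, 0.0184, 0.1089]
tool_rot: [180.0, -0.0, 168.5]
force: [-0.9, -4.0, -3.9]
grip_width: 0.0188
grasp_force: 60.0
```

```bash
python3 st.py
```

```text
16.7 F [ 0.25 -3.81 -4.61] Fy_tool -3.68 sd [0.62 0.42 0.56] M [-0.792 -0.039 -0.148] pos [0.4891 0.0184 0.109 ] [ 1.7999e+02 -1.0000e-02  1.6851e+02]
```

Request:
apply_moves --pt "0 -0.001 0.005 0 0 0 0" --pt "0 -0.0005 0.01 0 0 0 0" --pt "0 0 0.015 0 0 0 0" --pt "0 0.0005 0.02 0 0 0 0" --pt "0 0.001 0.025 0 0 0 0" --pt "0 0.0015 0.03 0 0 0 0" --pt "0 0.0015 0.03 0 0 0 0"

```text
time_s: 17.4
tool_pos: [0.4893, 0.0187, 0.103]
tool_rot: [180.0, -0.0, 168.5]
force: [-0.8, -3.0, -3.1]
grip_width: 0.0186
grasp_force: 60.0
```

```bash
python3 st.py
```

```text
17.7 F [-0.33 -2.65 -3.7 ] Fy_tool -2.66 sd [0.52 0.38 0.49] M [-0.55  -0.03  -0.129] pos [0.4893 0.0187 0.1031] [179.99   0.   168.51]
```

Request:
apply_moves --pt "0 0 0.005 0 0 0 0" --pt "0 0.0005 0.01 0 0 0 0" --pt "0 0.001 0.015 0 0 0 0" --pt "0 0.0015 0.02 0 0 0 0" --pt "0 0.002 0.025 0 0 0 0" --pt "0 0.002 0.025 0 0 0 0"

```text
time_s: 18.3
tool_pos: [0.4893, 0.019, 0.098]
tool_rot: [-180.0, -0.0, 168.5]
force: [-0.9, -2.9, -3.4]
grip_width: 0.0184
grasp_force: 60.0
```

```bash
python3 st.py
```

```text
18.6 F [-0.25 -2.64 -3.9 ] Fy_tool -2.64 sd [0.23 0.48 0.5 ] M [-0.51  -0.028 -0.065] pos [0.4893 0.019  0.0981] [180.   -0.  168.5]
```

Request:
apply_moves --pt "0 0 0.005 0 0 0 0" --pt "0 0.0005 0.01 0 0 0 0" --pt "0 0.001 0.015 0 0 0 0" --pt "0 0.0015 0.02 0 0 0 0" --pt "0 0.0015 0.02 0 0 0 0" --pt "0 0.0015 0.02 0 0 0 0"

```text
time_s: 19.2
tool_pos: [0.4894, 0.0192, 0.0941]
tool_rot: [180.0, 0.0, 168.5]
force: [0.0, -3.0, -3.3]
grip_width: 0.0182
grasp_force: 60.0
```

Request:
apply_moves --pt "0 0 0.0025 0 0 0 0" --pt "0 0.0005 0.005 0 0 0 0" --pt "0 0.0005 0.005 0 0 0 0"

```text
time_s: 19.5
tool_pos: [0.4895, 0.0193, 0.0932]
tool_rot: [180.0, 0.0, 168.5]
force: [-1.1, -2.5, -2.7]
grip_width: 0.0185
grasp_force: 60.0
```

Request:
apply_moves --pt "0 0 0.0025 0 0 0 0" --pt "0 0.0005 0.005 0 0 0 0" --pt "0 0.0005 0.005 0 0 0 0"

```text
time_s: 19.8
tool_pos: [0.4895, 0.0194, 0.0921]
tool_rot: [-180.0, 0.0, 168.5]
force: [-0.3, -1.7, -2.0]
grip_width: 0.0185
grasp_force: 60.0
```

```bash
python3 st.py
```

```text
20.1 F [-0.48 -2.86 -3.14] Fy_tool -2.89 sd [0.51 0.4  0.54] M [-0.638  0.016 -0.093] pos [0.4895 0.0194 0.0922] [-180.     0.   168.5]
```

Request:
apply_moves --pt "0 0 0.0025 0 0 0 0" --pt "0 0.0005 0.005 0 0 0 0" --pt "0 0.0005 0.005 0 0 0 0"

```text
time_s: 20.4
tool_pos: [0.4895, 0.0194, 0.0911]
tool_rot: [-180.0, 0.0, 168.5]
force: [0.7, -3.3, -3.2]
grip_width: 0.0187
grasp_force: 60.0
```

```bash
python3 st.py
```

```text
20.7 F [-0.32 -3.78 -2.77] Fy_tool -3.77 sd [0.32 0.74 0.39] M [-0.73   0.029 -0.138] pos [0.4895 0.0194 0.0912] [-180.     0.   168.5]
```

Request:
apply_moves --pt "0 0 0.0025 0 0 0 0" --pt "0 0 0.005 0 0 0 0" --pt "0 0 0.005 0 0 0 0"

```text
time_s: 21.0
tool_pos: [0.4895, 0.0195, 0.0901]
tool_rot: [180.0, 0.0, 168.5]
force: [-0.5, -3.4, -3.0]
grip_width: 0.0188
grasp_force: 60.0
```

```bash
python3 st.py
```

```text
21.3 F [-0.61 -3.6  -2.82] Fy_tool -3.65 sd [0.44 0.56 0.33] M [-0.767  0.002 -0.148] pos [0.4895 0.0195 0.0901] [180.     0.   168.51]
```

Request:
apply_moves --pt "0 -0.001 0.002 0 0 0 0" --pt "0 -0.001 0.004 0 0 0 0" --pt "0 -0.001 0.004 0 0 0 0"

```text
time_s: 21.6
tool_pos: [0.4895, 0.0196, 0.0893]
tool_rot: [180.0, 0.0, 168.5]
force: [-0.2, -2.3, -1.8]
grip_width: 0.0185
grasp_force: 60.0
```

```bash
python3 st.py
```

```text
21.9 F [-0.35 -2.45 -3.21] Fy_tool -2.47 sd [0.6  0.55 0.26] M [-0.54  -0.017 -0.108] pos [0.4895 0.0195 0.0894] [179.98   0.   168.51]
```

Request:
apply_moves --pt "0 0 0.002 0 0 0 0" --pt "0 0 0.004 0 0 0 0" --pt "0 0 0.004 0 0 0 0"

```text
time_s: 22.2
tool_pos: [0.4895, 0.0196, 0.0886]
tool_rot: [180.0, 0.0, 168.5]
force: [0.3, -2.5, -2.7]
grip_width: 0.0185
grasp_force: 60.0
```

```bash
python3 st.py
```

```text
22.5 F [-0.57 -1.62 -2.63] Fy_tool -1.70 sd [0.32 0.45 0.47] M [-0.352  0.017 -0.06 ] pos [0.4895 0.0195 0.0886] [1.7998e+02 1.0000e-02 1.6851e+02]
```

Request:
apply_moves --pt "0 0 0.0015 0 0 0 0" --pt "0 0 0.003 0 0 0 0" --pt "0 0 0.003 0 0 0 0"

```text
time_s: 22.8
tool_pos: [0.4895, 0.0195, 0.0881]
tool_rot: [180.0, 0.0, 168.5]
force: [-1.4, -0.8, -1.1]
grip_width: 0.0189
grasp_force: 60.0
```

```bash
python3 st.py
```

```text
23.1 F [-0.7  -1.08 -1.3 ] Fy_tool -1.20 sd [0.36 0.3  0.58] M [-0.257  0.07  -0.054] pos [0.4896 0.0195 0.0881] [1.7999e+02 1.0000e-02 1.6852e+02]
```

Request:
apply_moves --pt "0 0 0.0015 0 0 0 0" --pt "0 0 0.003 0 0 0 0" --pt "0 0 0.004 0 0 0 0"

```text
time_s: 23.4
tool_pos: [0.4896, 0.0195, 0.0874]
tool_rot: [180.0, 0.0, 168.5]
force: [-1.7, -0.7, 1.0]
grip_width: 0.0186
grasp_force: 60.0
```

```bash
python3 st.py
```

```text
23.7 F [-1.5  -0.29  0.93] Fy_tool -0.59 sd [0.33 0.28 0.36] M [-0.145  0.094 -0.04 ] pos [0.4896 0.0195 0.0873] [1.7998e+02 2.0000e-02 1.6851e+02]
```

```bash
python3 - <<'E'
from look import *
c,im=look('w6',())
for n in('w5','w6'):
    g=cv2.imread(f'pics/{n}.png').astype(float).sum(2)
    col=g[:,248:262].mean(1); d=np.diff(col); 
    def sub(k): 
        s=slice(k-3,k+4); w=np.abs(d[s]); return (w*np.arange(k-3,k+4)).sum()/w.sum()
    k=np.argmax(d[20:90])+20
    print(n,'tip row',sub(k), col[k-3:k+5].round(), 'rows peak',[(int(i),int(d[i])) for i in np.argsort(-abs(d[:200]))[:8]])
    for r in (75,90,125,150,180):
        e=np.diff(g[r,225:290]); print(r,[(int(225+i),int(e[i])) for i in sorted(np.argsort(-abs(e))[:6])])
# side: m5 picture not stored full-res; analyse current side
b=viewer.read_camera('side'); save('s6.png',b)
cv2.imwrite('pics/s6c.png',cv2.resize(b[180:260,200:307,::-1],(800,600),interpolation=cv2.INTER_CUBIC))
S=viewer.get_calibration('side')
o=env.get_obs(); a=np.radians(o['tool_rot'][2]-180);u=np.array([np.cos(a),np.sin(a),0]);g0=o['tool_pos']+[0,0,.0153]
ends=np.array([g0-.083*u,g0+.067*u]); print('proj level',proj(S,ends))
t=ends.copy();t[0,2]-=.0033;t[1,2]+=.0027;print('proj 2.3deg',proj(S,t))
m=b.astype(int).sum(2)
E
```

```text
23.7 [0.4896 0.0195 0.0873] [1.7998e+02 2.0000e-02 1.6851e+02] cmd [0.4865 0.0061 0.1496] F [-1.29 -0.08  0.99] 0.018248460364400747
w5 tip row 54.82561307901907 [275. 272. 260. 358. 736. 765. 765. 761.] rows peak [(55, 377), (54, 98), (62, -59), (96, 57), (61, -39), (56, 29), (97, 26), (102, -19)]
75 [(241, 64), (242, 268), (243, 123), (250, -102), (257, 150), (265, -416)]
90 [(242, 299), (243, 143), (250, -98), (257, 148), (264, -89), (265, -385)]
125 [(235, 253), (236, 124), (237, 28), (271, -34), (272, -323), (273, -149)]
150 [(235, 159), (236, 255), (237, 84), (271, -75), (272, -443), (273, 24)]
180 [(228, 129), (229, 344), (236, -272), (237, 136), (271, -194), (272, 159)]
w6 tip row 55.81425199173797 [309. 307. 295. 377. 742. 765. 765. 765.] rows peak [(56, 365), (55, 81), (62, -66), (96, 50), (57, 22), (54, -11), (105, 7), (104, -6)]
75 [(242, 126), (243, 288), (250, -117), (257, 79), (265, -186), (266, -296)]
90 [(225, 84), (242, 94), (243, 336), (250, -106), (265, -331), (266, -139)]
125 [(230, 94), (235, 109), (236, 237), (237, 74), (272, -184), (273, -296)]
150 [(229, 93), (236, 293), (237, 97), (272, -402), (279, -81), (280, 84)]
180 [(236, 239), (237, 214), (238, 53), (270, -135), (271, -193), (272, -198)]
proj level [[209.50945725 221.22119667]
 [261.61893549 221.11023144]]
proj 2.3deg [[209.56010032 221.95240549]
 [261.65775708 220.51119645]]
```

View pics/s6c.png

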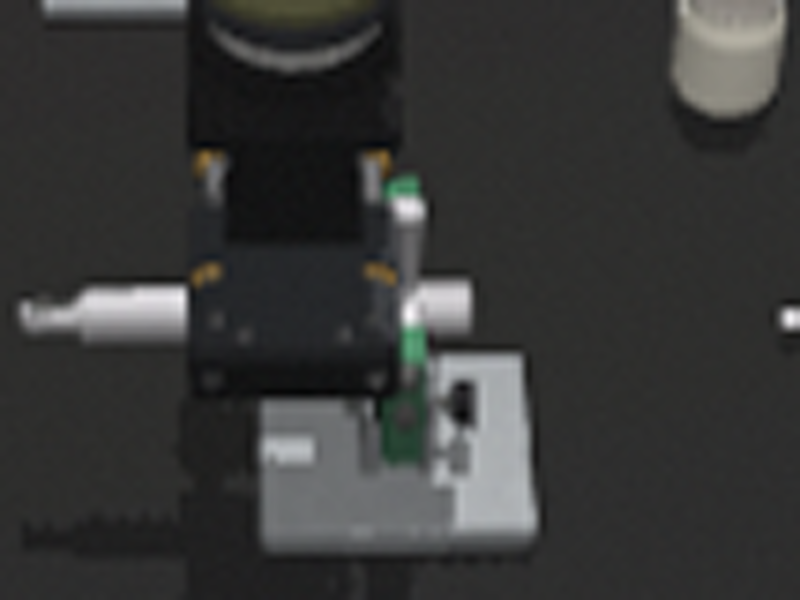

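The crop shows the shaft pressed in the gauge. Its stub-side centre is at row 315 and its plain end at row 306, so it is tilted about 1.7°. I'll level it by pitching the tool about the contact point.

Request:
apply_moves --pt "0 0 -0.003 0 0.004 0 0" --pt "0 0 -0.005 0 0.01 0 0" --pt "0 0 -0.007 0 0.016 0 0" --pt "0 0 -0.0075 0 0.02 0 0" --pt "0 0 -0.0075 0 0.02 0 0"

```text
time_s: 24.3
tool_pos: [0.4894, 0.0194, 0.0886]
tool_rot: [180.0, -1.8, 168.5]
force: [-1.3, 0.3, 0.7]
grip_width: 0.0185
grasp_force: 60.0
```

```bash
python3 st.py; cat > tilt.py <<'E'
from look import *
import sys
c,im=look(sys.argv[1],())
g=im.astype(float).sum(2); col=g[:,248:262].mean(1); d=np.diff(col); k=np.argmax(d[20:90])+20; w=np.abs(d[k-3:k+4]); print('tip row',(w*np.arange(k-3,k+4)).sum()/w.sum())
b=np.mean([viewer.read_camera('side').astype(float).sum(2) for _ in range(3)],0)
pts=[]
for x in list(range(212,224,2))+[257,258,259,260]:
    s=b[208:234,x]; w=np.clip(s-250,0,300); pts.append((x,(w*np.arange(208,234)).sum()/w.sum()))
pts=np.array(pts); print(pts.round(2).tolist()); print('slope deg-ish', np.degrees(np.polyfit(*pts.T,1)[0]))
E
python3 tilt.py w7
```

```text
24.6 F [-1.81  0.01  0.2 ] Fy_tool -0.35 sd [0.3  0.34 0.29] M [-0.011  0.147  0.028] pos [0.4894 0.0194 0.0886] [179.99  -1.72 168.51]
24.6 [0.4894 0.0194 0.0886] [179.99  -1.72 168.51] cmd [0.4865 0.0061 0.1496] F [-1.64 -0.32  0.08] 0.018563289319669322
tip row 55.701885138097325
[[212.0, 220.0], [214.0, 220.02], [216.0, 220.03], [218.0, 220.03], [220.0, 220.05], [222.0, 220.06], [257.0, 222.33], [258.0, 223.42], [259.0, 224.47], [260.0, 223.3]]
slope deg-ish 4.57388087552576
```

```bash
cat > te.py <<'E'
from h import *
S=viewer.get_calibration('side')
b=np.mean([viewer.read_camera('side').astype(float).sum(2) for _ in range(3)],0)
b6=cv2.imread('pics/s6.png').astype(float).sum(2)
for nm,q in(('s6',b6),('now',b)):
    pts=[]
    for x in (214,216,218,220,222,258,259,260):
        d=np.clip(np.diff(q[208:222,x]),0,None); pts.append((x,208.5+(d**2*np.arange(13)).sum()/(d**2).sum()))
    pts=np.array(pts); print(nm,pts[:,1].round(2),'slope',np.polyfit(*pts.T,1)[0].round(4))
o=env.get_obs(); a=np.radians(o['tool_rot'][2]-180);u=np.array([np.cos(a),np.sin(a),0]);g0=o['tool_pos']+[0,0,.0253]
for tl in (0,.02,.04):
    e=np.array([g0-.075*(u+[0,0,tl]),g0+.067*(u+[0,0,tl])]); q=proj(S,e); print('tilt',tl,'slope',((q[1]-q[0])[1]/(q[1]-q[0])[0]).round(4))
E
python3 te.py
```

```text
s6 [218.01 218.06 217.71 217.7  217.68 217.11 217.08 217.07] slope -0.0185
now [217.47 217.47 217.47 217.47 217.48 217.21 217.2  217.19] slope -0.0065
tilt 0 slope -0.002
tilt 0.02 slope -0.0149
tilt 0.04 slope -0.0277
```

Request:
apply_moves --pt "0 0 0.0005 0 0.003 0 0" --pt "0 0 0.0015 0 0.007 0 0" --pt "0 0 0.0015 0 0.007 0 0" --pt "0 0 0.0015 0 0.007 0 0" --pt "0 0 0.0015 0 0.007 0 0" --pt "0 0 0.0015 0 0.007 0 0" --pt "0 0 0.0015 0 0.007 0 0" --pt "0 0 0.0015 0 0.007 0 0"

```text
time_s: 25.75
tool_pos: [0.4895, 0.0194, 0.0884]
tool_rot: [180.0, -2.3, 168.5]
force: [-2.5, 1.0, 2.1]
grip_width: 0.0184
grasp_force: 60.0
```

```bash
python3 st.py; python3 te.py
```

```text
26.05 F [-3.33  1.13  3.15] Fy_tool 0.45 sd [0.51 0.5  0.37] M [0.167 0.386 0.015] pos [0.4895 0.0194 0.0884] [179.99  -2.32 168.51]
s6 [218.01 218.06 217.71 217.7  217.68 217.11 217.08 217.07] slope -0.0185
now [217.53 217.54 217.54 217.55 217.55 217.52 217.52 217.51] slope -0.0006
tilt 0 slope -0.002
tilt 0.02 slope -0.0149
tilt 0.04 slope -0.0277
```

Request:
apply_moves --pt "0 -0.001 -0.01 0 0 0 0" --pt "0 -0.0025 -0.03 0 0 0 0" --pt "0 -0.0045 -0.05 0 0 0 0" --pt "0 -0.0065 -0.075 0 0 0 0" --pt "0 -0.009 -0.1 0 0 0 0" --pt "0 -0.014 -0.15 0 0 0 0" --pt "0 -0.024 -0.25 0 0 0 0" --pt "0 -0.04 -0.4 0 0 0 0" --pt "0 -0.04 -0.4 0 0 0 0" --pt "0 -0.04 -0.4 0 0 0 0" --pt "0 -0.04 -0.4 0 0 0 0"

```text
time_s: 27.3
tool_pos: [0.4901, 0.011, 0.1671]
tool_rot: [-180.0, -2.4, 168.5]
force: [-0.0, -0.0, -3.8]
grip_width: 0.0184
grasp_force: 60.0
```

```bash
python3 - <<'E'
from look import *
o=env.get_obs(); print(o['time_s'],o['tool_pos'],o['tool_rot'],o['force'],o['grip_width'])
# use measured pose as commanded
json.dump({'p':o['tool_pos'].tolist(),'R':rot(o['tool_rot']).tolist()},open('cmd.json','w'))
T=np.array([.47897,-.30231]); a=np.radians(-22.14); g=T+.008*np.array([np.cos(a),np.sin(a)]); print(g)
plan((.48,-.14,.17,180,-2,163),(g[0],g[1],.14,180,-2,157.86))
S=viewer.get_calibration('side'); b=viewer.read_camera('side'); save('s8.png',b)
u=np.array([np.cos(np.radians(-11.5)),np.sin(np.radians(-11.5)),0]); e=[o['tool_pos']+[0,0,.025]-.075*u,o['tool_pos']+[0,0,.025]+.067*u]; q=proj(S,e); print(q)
g=b.astype(float).sum(2); y=int(q[0,1])
for x in (int(q[0,0])+2,int(q[0,0])+6,int(q[1,0])-8,int(q[1,0])-4,int(q[1,0])-2):
    d=np.clip(np.diff(g[y-9:y+6,x]),0,None); print(x,y-8.5+(d**2*np.arange(14)).sum()/(d**2).sum())
E
```

```text
27.3 [0.49010517 0.01096887 0.16714592] [-179.97400883   -2.4295301   168.51426875] [-0.04930293 -0.00468511 -3.76871465] 0.018433284549922574
[ 0.48638013 -0.30532497]
row [-0.1001, -0.7498, -0.0182, -0.0028, -0.005, 0.0641] min rows 3.0 
row [-0.2772, -0.7812, 0.1404, -0.0021, 0.0, 0.0598] min rows 3.4 
[[211.6838339  202.49940491]
 [263.89774669 202.43918532]]
213 200.6423231703158
217 200.66755490656803
255 197.9546442151005
259 201.65994195004836
261 201.67873535009085
```

```bash
python3 - <<'E'
from plan import *
o=env.get_obs(); json.dump({'p':o['tool_pos'].tolist(),'R':rot(o['tool_rot']).tolist()},open('cmd.json','w'))
plan((.48,-.14,.17,180,0,163),(.4864,-.3053,.13,180,0,157.86),(.4864,-.3053,.055,180,0,157.86))
E
```

```text
row [-0.1007, -0.7497, -0.0192, -0.0019, -0.0286, 0.0642] min rows 3.0 
row [-0.2722, -0.781, 0.1999, 0.0001, 0.0, 0.0598] min rows 3.4 
row [0.0, -0.0, 0.375, -0.0, 0.0, -0.0] min rows 1.5
```

Request:
apply_moves --pt "-0.0252 -0.1874 -0.0048 0 -0.0071 0.016 0" --pt "-0.0503 -0.3748 -0.0096 0 -0.0143 0.0321 0" --pt "-0.0755 -0.5623 -0.0144 0 -0.0215 0.0482 0" --pt "-0.1007 -0.7497 -0.0192 0 -0.0286 0.0642 0" --pt "-0.1007 -0.7497 -0.0192 -0.0019 -0.0286 0.0642 0"

```text
time_s: 27.85
tool_pos: [0.4789, -0.1466, 0.1705]
tool_rot: [-179.9, 0.1, 162.5]
force: [-0.2, -0.1, -4.6]
grip_width: 0.0185
grasp_force: 60.0
```

Request:
apply_moves --pt "-0.068 -0.1953 0.05 0 0 0.015 0" --pt "-0.1361 -0.3905 0.1 0 0 0.03 0" --pt "-0.2042 -0.5857 0.15 0 0 0.045 0" --pt "-0.25 -0.72 0.19 0 0 0.055 0" --pt "-0.2722 -0.781 0.2 0 0 0.0598 0" --pt "-0.2722 -0.781 0.2 0 0 0.0598 0" --pt "-0.2722 -0.781 0.2 0 0 0.0598 0" --pt "-0.2722 -0.781 0.2 0 0 0.0598 0" --pt "-0.2722 -0.781 0.2 0 0 0.0598 0"

```text
time_s: 28.75
tool_pos: [0.4882, -0.3036, 0.1316]
tool_rot: [179.9, 0.2, 158.0]
force: [-0.5, 0.1, -4.1]
grip_width: 0.0188
grasp_force: 60.0
```

```bash
python3 - <<'E'
from look import *
c,im=look('w9',())
print(c['position'])
b=viewer.read_camera('side')
cv2.imwrite('pics/m9.png',np.hstack([cv2.resize(im[...,::-1],(400,300)),cv2.resize(b[290:380,200:320,::-1],(400,300),interpolation=cv2.INTER_CUBIC)]))
E
```

```text
28.75 [ 0.4882 -0.3036  0.1316] [1.7986e+02 1.5000e-01 1.5800e+02] cmd [ 0.4864 -0.3053  0.055 ] F [-0.49  0.13 -4.07] 0.018848866523138993
[ 0.42122595 -0.2781253   0.29236953]
```

View pics/m9.png

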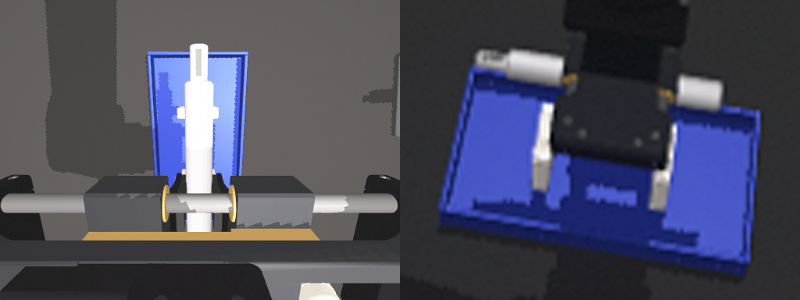

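Left: the shaft (column 198) is centred over the rear saddle (columns 178–218). Right: it sits above both saddles, aligned with the tray. Lowering now.

Request:
apply_moves --pt "0 0 0.1 0 0 0 0" --pt "0 0 0.2 0 0 0 0" --pt "0 0 0.3 0 0 0 0" --pt "0 0 0.375 0 0 0 0" --pt "0 0 0.375 0 0 0 0" --pt "0 0 0.375 0 0 0 0" --pt "0 0 0.375 0 0 0 0" --pt "0 0 0.375 0 0 0 0"

```text
time_s: 29.65
tool_pos: [0.4885, -0.3058, 0.0574]
tool_rot: [179.9, 0.3, 157.8]
force: [0.1, -0.1, -4.5]
grip_width: 0.0187
grasp_force: 60.0
```

Request:
apply_moves --pt "0 0 0.015 0 0 0 0" --pt "0 0 0.03 0 0 0 0" --pt "0 0 0.045 0 0 0 0" --pt "0 0 0.055 0 0 0 0" --pt "0 0 0.06 0 0 0 0" --pt "0 0 0.06 0 0 0 0" --pt "0 0 0.06 0 0 0 0"

```text
time_s: 30.35
tool_pos: [0.4877, -0.3055, 0.0443]
tool_rot: [179.9, 0.1, 157.8]
force: [-0.2, -0.3, -4.0]
grip_width: 0.0181
grasp_force: 60.0
```

```bash
python3 st.py
```

```text
30.65 F [ 0.03  0.2  -3.99] Fy_tool 0.20 sd [0.52 0.58 0.48] M [-0.021 -0.019 -0.01 ] pos [ 0.4878 -0.3054  0.0444] [1.7992e+02 1.4000e-01 1.5785e+02]
```

Request:
apply_moves --pt "0 0 0.005 0 0 0 0" --pt "0 0 0.01 0 0 0 0" --pt "0 0 0.015 0 0 0 0" --pt "0 0 0.015 0 0 0 0" --pt "0 0 0.015 0 0 0 0"

```text
time_s: 31.15
tool_pos: [0.4877, -0.3053, 0.0412]
tool_rot: [179.9, 0.1, 157.8]
force: [-0.6, -0.2, -4.4]
grip_width: 0.0185
grasp_force: 60.0
```

Request:
apply_moves --pt "0 0 0.0025 0 0 0 0" --pt "0 0 0.005 0 0 0 0" --pt "0 0 0.005 0 0 0 0"

```text
time_s: 31.45
tool_pos: [0.4879, -0.3053, 0.0404]
tool_rot: [179.9, 0.1, 157.8]
force: [-0.8, 0.7, -2.9]
grip_width: 0.0185
grasp_force: 60.0
```

```bash
python3 st.py
```

```text
31.75 F [ 0.24  0.49 -2.84] Fy_tool 0.52 sd [0.28 0.29 0.58] M [ 0.102 -0.057 -0.028] pos [ 0.4879 -0.3053  0.0404] [1.7992e+02 1.5000e-01 1.5785e+02]
```

Contact is starting. I'll go slightly further, then ease the grip and open.

Request:
apply_moves --pt "0 0 0.0025 0 0 0 0" --pt "0 0 0.005 0 0 0 0" --pt "0 0 0.005 0 0 0 0"

```text
time_s: 32.05
tool_pos: [0.4882, -0.3051, 0.0399]
tool_rot: [179.9, 0.2, 157.9]
force: [-1.9, 2.8, 4.3]
grip_width: 0.0187
grasp_force: 60.0
```

```bash
python3 st.py
```

```text
32.35 F [-0.89  3.12  5.37] Fy_tool 2.88 sd [0.22 0.52 0.51] M [ 0.732  0.237 -0.034] pos [ 0.4882 -0.3051  0.0399] [1.7988e+02 1.7000e-01 1.5786e+02]
```

Request:
apply_moves --pt "0 0.002 -0.002 0 0 0 0" --pt "0 0.002 -0.002 0 0 0 0" --pt "0 0.002 -0.002 0 0 0 0" --grip_force 4

```text
time_s: 32.65
tool_pos: [0.4884, -0.305, 0.0398]
tool_rot: [179.9, 0.2, 157.9]
force: [0.8, 2.3, 2.0]
grip_width: 0.0196
grasp_force: 4.0
```

Request:
apply_moves --pt "0 0 0 0 0 0 0.24" --pt "0 0 0 0 0 0 0.28" --pt "0 0 0 0 0 0 0.35" --pt "0 0 0 0 0 0 0.5" --pt "0 0 0 0 0 0 0.7" --pt "0 0 0 0 0 0 0.7" --pt "0 0 0 0 0 0 0.7"

```text
time_s: 33.35
tool_pos: [0.4878, -0.3051, 0.0397]
tool_rot: [179.9, 0.1, 157.8]
force: [-0.8, -1.1, 0.2]
grip_width: 0.0542
grasp_force: 0.0
```

```bash
python3 st.py
```

```text
33.65 F [0.08 0.41 0.15] Fy_tool 0.42 sd [0.39 0.4  0.27] M [0.01  0.023 0.008] pos [ 0.4879 -0.305   0.0397] [1.7992e+02 1.4000e-01 1.5785e+02]
```

Released. I'll lift straight up and check.

Request:
apply_moves --pt "0 0 -0.1 0 0 0 0.7" --pt "0 0 -0.25 0 0 0 0.7" --pt "0 0 -0.45 0 0 0 0.7" --pt "0 0 -0.7 0 0 0 0.7" --pt "0 0 -0.9 0 0 0 0.7" --pt "0 0 -0.9 0 0 0 0.7" --pt "0 0 -0.9 0 0 0 0.7" --pt "0 0 -0.9 0 0 0 0.7"

```text
time_s: 34.45
tool_pos: [0.4867, -0.3045, 0.2183]
tool_rot: [179.9, 0.0, 157.9]
force: [-0.7, -0.6, 0.1]
grip_width: 0.061
grasp_force: 0.0
```

```bash
python3 - <<'E'
from look import *
c,im=look('w10',('shaft_center',))
g=im.astype(int).sum(2)
d=np.diff(g[:,252:258].mean(1)); print([(int(i),int(d[i])) for i in np.argsort(-abs(d[:235]))[:8]])
b=viewer.read_camera('side')
cv2.imwrite('pics/m10.png',np.hstack([cv2.resize(im[60:240,140:380,::-1],(400,300),interpolation=cv2.INTER_CUBIC),cv2.resize(b[290:380,200:320,::-1],(400,300),interpolation=cv2.INTER_CUBIC)]))
E
```

```text
34.45 [ 0.4867 -0.3045  0.2183] [179.91   0.   157.85] cmd [ 0.4864 -0.3053  0.055 ] F [-0.71 -0.6   0.09] 0.0610492108019184
shaft_center 0.59 [257.7 170.8] [[246.0, 97.0], [263.0, 97.0], [263.0, 239.0], [246.0, 239.0]]
[(84, -364), (86, 265), (81, 219), (95, 143), (85, 88), (87, 84), (83, -66), (82, 58)]
```

View pics/m10.png

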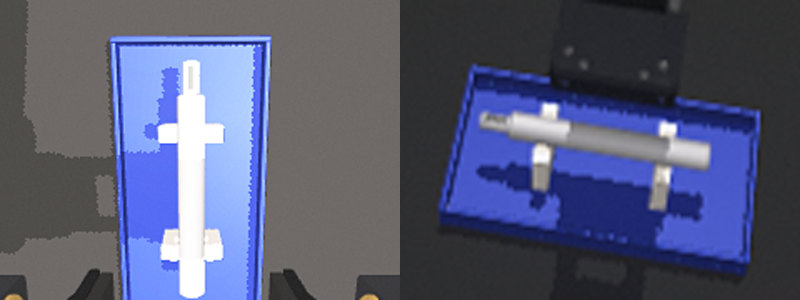

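The shaft lies in both V-saddles, centred (axis at column 191 of the crop), and the gripper is clear. Handing in.

```bash
python3 -c "
from cell import env
print(env.sign_off())"
```

```text
the job is handed in; nothing more can be done
None
```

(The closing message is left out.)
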